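Dowel the ankle block onto the prosthetic foot and hold it pressed

ROBOT

A 6-joint arm with a two-finger parallel gripper is mounted at the origin on the work surface. World frame = base frame: x ahead of the robot, y to its left, z up, the work surface at z = 0. Lengths are in m, angles in degrees, forces in N, time in s.
With the tool pointing down it reaches from about 0.4 to 0.825 m from the base axis. Payload 7 kg.
Tool frame: the origin (TCP) lies at the centre of the arm's flange, where the gripper is bolted on; the fingertips stand 178 mm ahead of it and the grasp point (between the pads) lies 159 mm ahead of it (env.nose_length is the z of the fingertips in the tool frame, in m); z points along the fingers, y is the line along which they close (so a half turn about z gives the same grasp; the last joint's range is limited). The gripper opens to 88 mm and grips with 3 to 60 N. Pads are 19 mm wide; open, the fingers measure 130 mm over their backs; the gripper's body (78 mm by 193 mm) begins 47 mm behind the grasp point.
Start: joints at [-49.67, 20.546, 0.682, 0, -70.136, -16.507], TCP at [0.273, -0.617, 0.405] pointing down, gripper open.
Joint ranges: [-176.03, 176.03], [-82.01, 121.73], [-58.28, 71.71], [-173.87, 95.51], [-174.79, -0.11], [-173.66, 173.66]. Speed limits (degrees/s): [136.94, 136.94, 172.46, 180, 180, 180].

INTERFACE

Orientations are given as a 3x3 rotation matrix whose columns are the frame's x, y, z axes.
In Python, from rig import env, eyes, job gives the robot as it stands.
- The arm moves only by the tool send_rows, never from a script. Its argument "deltas" is a list that holds one entry, the list of rows, each a list of 7 numbers: the turn, a rotation vector about the tool's x, y, z in degrees, then the shift along the tool's x, y, z in mm, then the closure, from 0 (fully open) to 1 (shut). In form: [[[ax, ay, az, dx, dy, dz, jaw], ...]]. A call has 1 to 5 rows; each row is the pose to reach, as a shift and turn from the pose commanded when the call began, along the tool's axes at that moment; what a row does not reach only later rows make up. A row lasts 1/10 s, in which the tool goes at most 50 mm and 8.59 degrees, less where a joint would pass 70% of its speed; a pose out of reach is approached as far as the arm can. A call with a gripper value outside its range is refused whole. The fingers move at their own pace and stop on an object; the grip force is fixed at half the most. Time passes only in rows, so rows that repeat a pose let the fingers close. It gives the time, the measured TCP pose, the force, the opening and the grip force at its end, in the units of the state.
- env.read_state(): the state, without advancing time (a new reading comes with each control period).
- eyes.grab_frame(name): name is "side" or "top" or "wrist"; returns the picture (400x640x3 uint8, red, green, blue); there is no depth.
- eyes.camera_params(name): a dict with "fx", "fy", "cx", "cy" (pixels), "eye" and "rotation" of the camera in the world. Camera axes: x right, y down, z forward; pixel columns grow to the right and rows downward; lengths in m; the calibration is good to about 2 mm. A picture is of the moment at which its call begins: read the wrist's pose just before it. camera_params takes no time and is no camera call; for the wrist camera it gives the pose at the moment of the call.
- job.close_job(): hands the job in; it is judged then, once.
The state is a dict: "clock": time; "q": joint angles; "qvel": joint speeds; "effort": joint torques, N m; "tcp_pos": TCP position; "orientation": TCP orientation; "force": force on the tool from outside, world axes, zero at the start; "ft_torque": the same for the moment, N m; "width": opening from 0.0 (shut) to 1.0 (fully open); "grip_force": force on a finger pad.
Only numpy, scipy, OpenCV 4.12 (cv2) and the standard library are available. Lean on these libraries where they do the work, as an engineer would, in place of code of your own. Each camera call takes 0.05 s, during which the arm holds its last target. There are 200 camera calls.

TASK

The foot blank on its plywood board has one dowel glued into its ankle face; from the rack take the dowel of the same length as that one (the middle length of the three) and stand it fully home in the empty dowel hole. Then set the wooden ankle block down over both dowels, round end towards the toes, flush on the ankle face, and press it firmly down: finish still holding it pressed so the adhesive can grab. Leave the other two dowels and everything else on the bench where they are.

Things in the scene. Friction and masses are not known exactly. Their poses are not given: they have to be found in the camera images.
- foot: Fixed. Beige moulded prosthetic foot, 230 mm long, sole down on a plywood holding board (275 x 130 x 18 mm). Origin: on the bench, straight below the centre of the ankle face; x points to the toes, y to its left, z up. Dowel places: 20 mm from the centre of the ankle face towards the toes (empty hole) and 20 mm towards the heel (glued-in dowel). The 10 mm hole between them is for the bolt.
- ankle_face (a point): Centre of the flat, level ankle face of the foot, 93 mm above the bench; axes as the foot's. The face has the block's outline: 80 mm long, 54 mm wide, square heel end, rounded toe end.
- empty_hole (a point): Centre of the mouth of the empty dowel hole in the ankle face: diameter 13 mm, depth 30 mm, straight down; axes as the foot's.
- glued_dowel_top (a point): Top of the glued-in beech dowel (diameter 12 mm, upright, rigid): 40 mm above the ankle face, end chamfered 2 mm.
- ankle_block: Loose beech block, about 160 g, standing on the bench, z up, origin at the centre of its underside. 80 mm long (x -40 to +40), 54 mm wide (y, flat parallel sides), 50 mm high; square at the heel end (-x), rounded at the toe end (+x). Two 14 mm dowel bores go right through it, top to bottom, at x = -20 and +20 mm, y = 0; the 10 mm bore in the middle is for the bolt.
- block_toe_end (a point): Middle of the lower edge of the block's round toe end: 40 mm along +x from the block's origin.
- dowel: The dowel to use: loose, beech, diameter 12 mm, 70 mm long, both ends chamfered 2 mm, about 16 g; the middle length of the three. Origin: centre of its lower end; z along it, upwards. Stands in one of the rack's three holes, 30 mm deep, so that 40 mm of it shows.
- dowel_short: Like the dowel but 45 mm long, 15 mm of it showing above the rack. Not to be used.
- dowel_long: Like the dowel but 100 mm long, 70 mm of it showing above the rack. Not to be used.
- dowel_rack: Fixed block of dark wood, 150 mm long (x) x 44 mm wide (y) x 40 mm high, with three 13 mm holes, 30 mm deep, on its middle line at x = -46, 0 and +46 mm, each with a dowel standing in it. Origin: centre of its underside.
- foot_bolt: Bystander: steel M10 bolt with a washer, standing on its head, 73 mm high. Origin at its foot.
- rasp: Bystander: flat rasp with a wooden handle, 310 mm long, lying along its x axis. Origin at its middle, on the bench.
- mallet: Bystander: rubber mallet with a wooden handle, 290 mm long, lying along its x axis. Origin at its middle, on the bench.
- screwdriver: Bystander: red-handled screwdriver, 210 mm long, lying along its x axis. Origin at its middle, on the bench.
- cement_tin: Bystander: shut metal tin, diameter 87 mm, 92 mm high. Origin at the centre of its foot.
- spray_can: Bystander: grey spray can, diameter 54 mm, 180 mm high. Origin at the centre of its foot.
- pylon: Bystander: aluminium leg tube, diameter 30 mm, with a dark clamp at one end, 210 mm long, lying along its x axis. Origin near its middle, on the bench.

How it is judged (in metres and radians):
On the way, in this order (a step that is already met when the one before it is completed fails the run):
1. the 70 mm dowel stands fully home in the empty hole of the ankle face (horizontal distance between dowel and empty_hole below 0.003 m and z of dowel in the frame of empty_hole below -0.027 m and angle between the z axis of dowel and the z axis of foot, either way round below 0.08 rad), for 0.2 s.
2. the ankle block sits flush on the ankle face over both dowels, round end to the toes (horizontal distance between ankle_block and ankle_face below 0.003 m and z of ankle_block in the frame of ankle_face below 0.002 m and x of block_toe_end in the frame of ankle_face above 0.03 m and angle between the z axis of ankle_block and the z axis of foot, either way round below 0.04 rad), for 0.2 s.
At the end, for the whole second after the job is handed in: Dowel in the empty hole (within 3 mm, 27 mm deep or more); block on the ankle face within 3 mm sideways and 2 mm of flush, round end to the toes, turned < 0.08 rad, tilted < 0.04 rad; fingers hold it (> 5 N) and it presses on the foot with > 8 N (all of step 2 and horizontal distance between dowel and empty_hole below 0.003 m and z of dowel in the frame of empty_hole below -0.027 m and z of ankle_block in the frame of ankle_face above -0.002 m and angle between the x axis of ankle_block and the x axis of foot, either way round below 0.08 rad and linear speed of ankle_block below 0.02 m/s and contact force between ankle_block and foot above 8 N and contact force between the fingers and ankle_block above 5 N); the arm keeps its last pose, push and grip.
It fails at once if one of the other two dowels is moved from its place (distance of any of dowel_short, dowel_long from where it was at the start of the episode above 0.02 m).
It fails at once if something else on the bench is shifted (distance of any of foot_bolt, rasp, mallet, screwdriver, cement_tin, spray_can, pylon from where it was at the start of the episode above 0.03 m).
It also fails if it takes over 58 s, if anything falls off the work surface, if the arm or the gripper's body presses on something with over 40 N, if the wrist force passes 120 N, or if a joint passes its speed limit or range.

## Working session

There is one attempt and no reset: what is moved stays moved. The work goes in short steps, Python scripts to look and compute and a tool call to move; the robot and the scene stay as the last step left them, time stands still between calls to the robot, and variables do not carry over. Pictures are saved under pics/ and viewed, at most 13 in all, crops included, and the job is handed in when it is done.

Besides the shell and the picture viewer there is one more tool, called as name(argument=value, ...) on one line, values as JSON. send_rows: Moves the arm, as the interface text tells. Its arguments: {"type":"object","properties":{"deltas":{"type":"array","items":{"type":"array","items":{"type":"array","items":{"type":"number"}}}}},"required":["deltas"]}

```bash
mkdir -p pics
python3 - <<'E'
from rig import env,eyes,job
import cv2,numpy as np
for n in ("top","side"):
    cv2.imwrite(f"pics/{n}0.png",eyes.grab_frame(n)[:,:,::-1]); p=eyes.camera_params(n); print(n,{k:np.round(v,4).tolist() for k,v in p.items()})
s=env.read_state(); print(s['clock'],np.round(s['orientation'],4).tolist(),s['width'],s['force'])
p=eyes.camera_params('wrist');print({k:np.round(v,4).tolist() for k,v in p.items()})
E
```

```text
top {'fx': 374.2224, 'fy': 374.2224, 'cx': 319.2678, 'cy': 203.7883, 'eye': [0.36, -0.0383, 1.2787], 'rotation': [[0.0086, -0.9856, 0.169], [-0.9998, -0.0051, 0.0216], [-0.0204, -0.1692, -0.9854]]}
side {'fx': 373.2977, 'fy': 373.2977, 'cx': 314.5667, 'cy': 200.6061, 'eye': [0.1802, 0.6287, 0.6737], 'rotation': [[-0.8492, -0.3188, 0.4209], [-0.5278, 0.4935, -0.6912], [0.0126, -0.8092, -0.5874]]}
0.1 [[-0.9148, -0.4038, -0.0007], [-0.4038, 0.9148, 0.0013], [0.0001, 0.0014, -1.0]] 1.0043362388611232 [ 0.15382648 -0.62032718 -0.94283655]
{'fx': 326.533, 'fy': 326.533, 'cx': 322.377, 'cy': 197.6916, 'eye': [0.2072, -0.6462, 0.383], 'rotation': [[-0.4039, 0.8829, 0.2394], [0.9148, 0.3892, 0.1081], [0.0023, 0.2626, -0.9649]]}
```

View pics/top0.png

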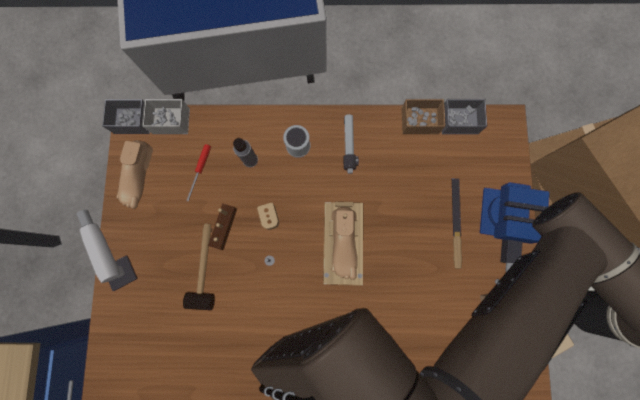

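View pics/side0.png

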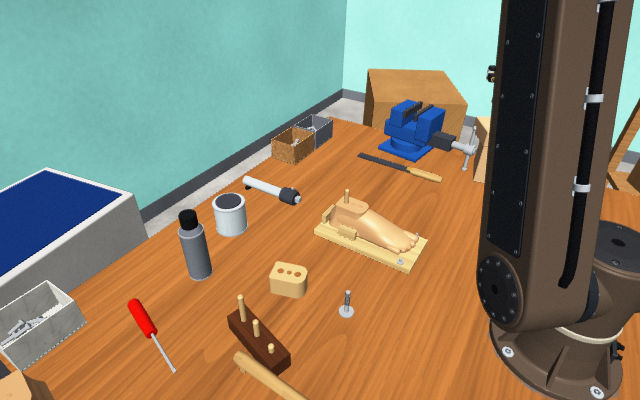

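The toes of the foot point toward the robot (ankle about (344,212) in the top view). The block is at about (268,216) and the rack at about (223,227). In the side view the long dowel is at the far end, with the middle one in the centre. I'll enlarge both views next.

```bash
cat > h.py <<'E'
from rig import env,eyes,job
import cv2,numpy as np
def ray(p,uv,z):
    R=np.array(p['rotation']);d=R@np.array([(uv[0]-p['cx'])/p['fx'],(uv[1]-p['cy'])/p['fy'],1]);e=np.array(p['eye'])
    return e+d*(z-e[2])/d[2]
def proj(p,X):
    c=np.array(p['rotation']).T@(np.array(X)-p['eye']);return np.array([p['cx']+p['fx']*c[0]/c[2],p['cy']+p['fy']*c[1]/c[2]])
def st():
    s=env.read_state();print(round(s['clock'],2),np.round(s['tcp_pos'],4),'\n',np.round(s['orientation'],4),'F',np.round(s['force'],1),'w',round(s['width'],3),'g',np.round(s['grip_force'],1));return s
def shift(target_tcp):  # mm in tool axes
    s=env.read_state();return np.round(np.array(s['orientation']).T@(np.array(target_tcp)-s['tcp_pos'])*1000,1)
E
python3 - <<'E'
from h import *
a=cv2.imread('pics/top0.png')[190:290,200:380]
cv2.imwrite('pics/c1.png',cv2.resize(a,None,fx=4.4,fy=4.4,interpolation=cv2.INTER_CUBIC))
p=eyes.camera_params('top')
for n,uv,z in [('face',(344,213),.093),('block',(268,216),.05),('rack',(223,227),.04),('bolt',(269.5,261),.0),('malletgrip',(205,240),.02),('sd',(195,180),.02),('can',(245,150),.1)]: print(n,np.round(ray(p,uv,z),3))
E
```

```text
face [ 0.534 -0.092  0.093]
block [0.529 0.159 0.05 ]
rack [0.492 0.31  0.04 ]
bolt [0.382 0.157 0.   ]
malletgrip [0.45  0.374 0.02 ]
sd [0.658 0.422 0.02 ]
can [0.741 0.234 0.1  ]
```

View pics/c1.png

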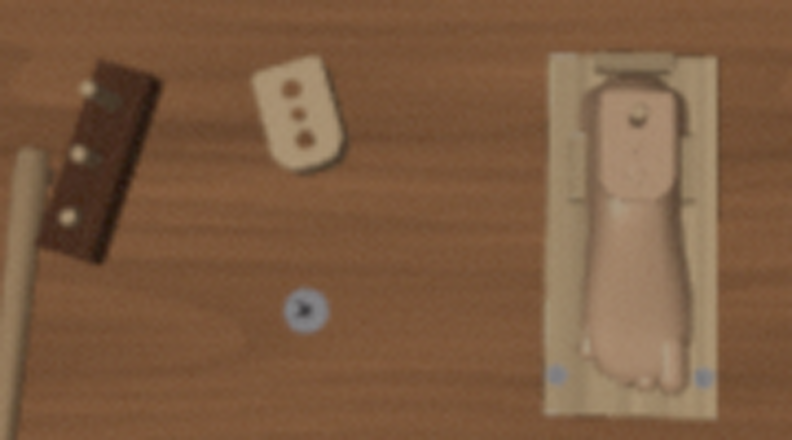

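Run:
```python
from h import *
p=eyes.camera_params('top')
c=lambda x,y:(200+(x+.5)/4.4-.5,190+(y+.5)/4.4-.5)
P={}
for n,uv,z in [('long',c(88,88),.11),('mid',c(79,153),.08),('short',c(67,216),.055),('bh',c(291,89),.05),('bt',c(305,139),.05),('glued',c(638,110),.133),('hole',c(640,174),.093),('fheel',c(638,90),.093),('ftoe',c(638,200),.093)]:
    P[n]=ray(p,uv,z);print(n,np.round(P[n],4))
for a,b in [('long','short'),('bh','bt'),('glued','hole'),('fheel','ftoe')]:
    d=P[b]-P[a];print(a,b,np.degrees(np.arctan2(d[1],d[0])),np.hypot(*d[:2]))
s=st()
print(shift([.53,-.25,.4]))
```

```text
long [0.54   0.3039 0.11  ]
mid [0.4962 0.3168 0.08  ]
short [0.4518 0.3306 0.055 ]
bh [0.5494 0.1668 0.05  ]
bt [0.5113 0.155  0.05  ]
glued [ 0.523  -0.0918  0.133 ]
hole [ 0.4821 -0.0949  0.093 ]
fheel [ 0.5434 -0.0937  0.093 ]
ftoe [ 0.4633 -0.0934  0.093 ]
long short 163.1979879067044 0.09221901363148945
bh bt -162.7222527585452 0.039846069185363875
glued hole -175.56077473169253 0.04103433973590756
fheel ftoe 179.8390152513466 0.08006626813151098
0.1 [ 0.2726 -0.6173  0.4038] 
 [[-9.148e-01 -4.038e-01 -7.000e-04]
 [-4.038e-01  9.148e-01  1.300e-03]
 [ 1.000e-04  1.400e-03 -1.000e+00]] F [ 0.2 -0.6 -0.9] w 1.004 g 0.0
[-383.8  232.1    4.1]
```

send_rows(deltas=[[[0,0,24,-416,381,4,0],[0,0,24,-416,381,4,0],[0,0,24,-416,381,4,0],[0,0,24,-416,381,4,0],[0,0,24,-416,381,4,0]]])

```text
clock: 0.6
tcp_pos: [0.3724, -0.389, 0.4026]
orientation: [[-1.0, 0.004, -0.0], [0.004, 1.0, 0.0], [0.0, 0.0, -1.0]]
force: [1.3, -0.1, 0.2]
width: 1.005
grip_force: 0.0
```

send_rows(deltas=[[[0,0,0,-128,289,0,0],[0,0,0,-128,289,0,0],[0,0,0,-128,289,0,0],[0,0,0,-128,289,0,0],[0,0,0,-128,289,0,0]]])

```text
clock: 1.1
tcp_pos: [0.4743, -0.1606, 0.403]
orientation: [[-1.0, 0.003, 0.0], [0.003, 1.0, 0.0], [-0.0, 0.0, -1.0]]
force: [1.7, -1.2, -0.3]
width: 1.002
grip_force: 0.0
```

send_rows(deltas=[[[0,0,0,-27,60,0,0],[0,0,0,-27,60,0,0],[0,0,0,-27,60,0,0],[0,0,0,-27,60,0,0]]])

```text
clock: 1.5
tcp_pos: [0.5011, -0.1027, 0.4026]
orientation: [[-1.0, 0.002, -0.001], [0.002, 1.0, -0.0], [0.001, -0.0, -1.0]]
force: [0.2, -0.5, 0.6]
width: 0.996
grip_force: 0.0
```

Run:
```python
from h import *
st();p=eyes.camera_params('wrist');im=eyes.grab_frame('wrist')[:,:,::-1]
cv2.imwrite('pics/w1.png',im);np.save('w1.npy',p,allow_pickle=True)
for X in [(.482,-.094,.093),(.523,-.093,.133),(.463,-.094,.093),(.543,-.094,.093)]:print(proj(p,X))
```

```text
1.5 [ 0.5011 -0.1027  0.4026] 
 [[-1.0e+00  2.2e-03 -1.0e-03]
 [ 2.2e-03  1.0e+00 -1.0e-04]
 [ 1.0e-03 -1.0e-04 -1.0e+00]] F [ 0.2 -0.5  0.6] w 0.996 g 0.0
[332.26117967 169.77371234]
[334.66531465 228.57148629]
[332.38681944 148.46537359]
[331.88517467 233.54366005]
```

View pics/w1.png

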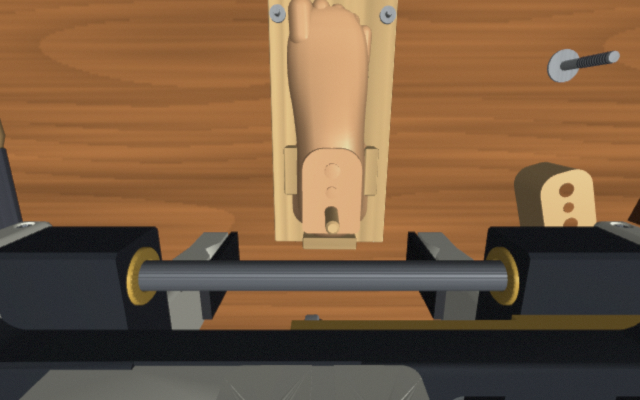

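The wrist view shows the empty hole at about (333,170), the bolt hole at about (332,192) and the glued dowel top at about (334,226). All three agree with the top view. I'll zoom in for precision.

Run:
```python
from h import *
a=cv2.imread('pics/w1.png')[140:240,295:375]
cv2.imwrite('pics/c2.png',cv2.resize(a,None,fx=6,fy=6,interpolation=cv2.INTER_CUBIC))
```

```text
(no output)
```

View pics/c2.png

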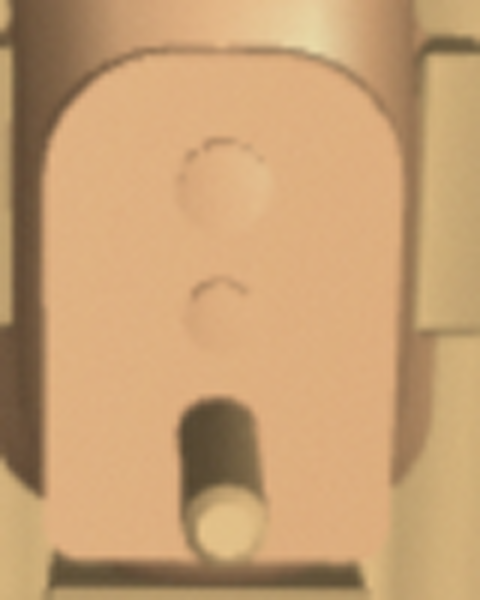

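send_rows(deltas=[[[0,0,17,3,419,0,0],[0,0,17,3,419,0,0],[0,0,17,3,419,0,0],[0,0,17,3,419,0,0],[0,0,17,3,419,0,0]]])

```text
clock: 2.05
tcp_pos: [0.5003, 0.1345, 0.4033]
orientation: [[-0.955, 0.298, 0.0], [0.298, 0.955, 0.0], [-0.0, 0.0, -1.0]]
force: [1.7, -0.5, -1.0]
width: 0.998
grip_force: 0.0
```

send_rows(deltas=[[[0,0,0,58,174,0,0],[0,0,0,58,174,0,0],[0,0,0,58,174,0,0],[0,0,0,58,174,0,0],[0,0,0,58,174,0,0]]])

```text
clock: 2.55
tcp_pos: [0.497, 0.32, 0.4021]
orientation: [[-0.956, 0.294, -0.0], [0.294, 0.956, -0.0], [0.0, -0.001, -1.0]]
force: [0.3, -0.7, 0.3]
width: 1.001
grip_force: 0.0
```

Run:
```python
from h import *
import time
q=np.load('w1.npy',allow_pickle=True).item()
c=lambda x,y:(295+(x+.5)/6-.5,140+(y+.5)/6-.5)
for n,uv,z in [('hole',c(225,187),.093),('bolt',c(217,313),.093),('glued',c(227,525),.133),('toe',c(224,48),.093),('heel',c(217,560),.093)]:print(n,np.round(ray(q,uv,z),4))
st();p=eyes.camera_params('wrist');im=eyes.grab_frame('wrist')[:,:,::-1]
cv2.imwrite('pics/w2.png',im);np.save('w2.npy',p,allow_pickle=True)
m=proj(p,(.4962,.3168,.08));print(m);print(proj(p,(.54,.304,.11)),proj(p,(.452,.331,.055)))
cv2.imwrite('pics/c3.png',cv2.resize(im[100:250,220:420],None,fx=4,fy=4,interpolation=cv2.INTER_CUBIC))
```

```text
hole [ 0.4829 -0.0942  0.093 ]
bolt [ 0.5023 -0.0953  0.093 ]
glued [ 0.5217 -0.0948  0.133 ]
toe [ 0.4622 -0.0944  0.093 ]
heel [ 0.5424 -0.0951  0.093 ]
2.55 [0.497  0.32   0.4021] 
 [[-9.557e-01  2.942e-01 -4.000e-04]
 [ 2.942e-01  9.557e-01 -5.000e-04]
 [ 2.000e-04 -5.000e-04 -1.000e+00]] F [ 0.3 -0.7  0.3] w 1.001 g 0.0
[319.53261104 187.03594054]
[320.08767752 244.33908317] [320.22175458 135.27724855]
```

View pics/c3.png

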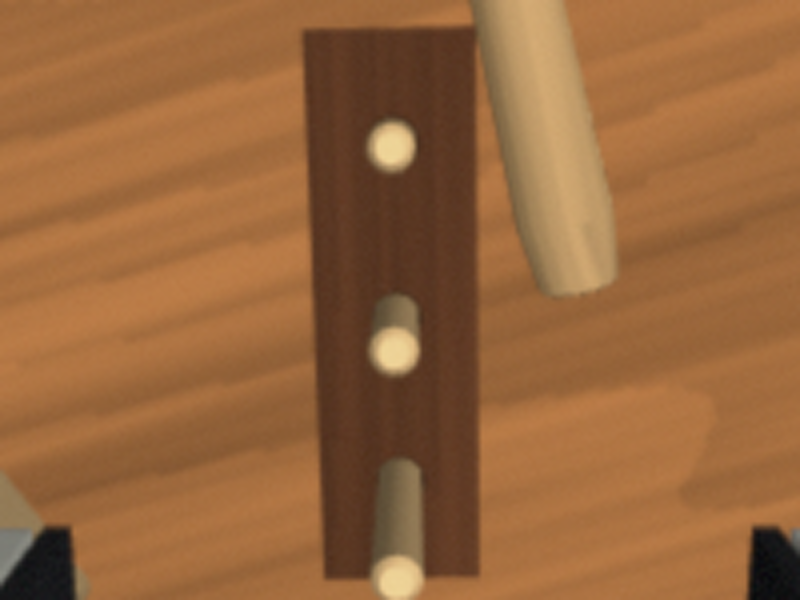

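The middle dowel's top is at crop (394,351), or full image (318.4,187.6), about 1 mm from the prediction. Next I descend and close on it.

send_rows(deltas=[[[0,0,0,-0.7,-4.3,45,0],[0,0,0,-0.7,-4.3,90,0],[0,0,0,-0.7,-4.3,135,0],[0,0,0,-0.7,-4.3,165,0],[0,0,0,-0.7,-4.3,175,0]]])

```text
clock: 3.1
tcp_pos: [0.4957, 0.3104, 0.2249]
orientation: [[-0.955, 0.298, -0.004], [0.298, 0.955, -0.004], [0.003, -0.005, -1.0]]
force: [-0.5, -0.2, -0.5]
width: 0.999
grip_force: 0.0
```

send_rows(deltas=[[[0,0,0,0,0,0,0.5],[0,0,0,0,0,0,1],[0,0,0,0,0,0,1],[0,0,0,0,0,0,1],[0,0,0,0,0,0,1]]])

```text
clock: 3.6
tcp_pos: [0.4961, 0.3136, 0.2291]
orientation: [[-0.955, 0.295, 0.001], [0.295, 0.955, 0.001], [-0.001, 0.002, -1.0]]
force: [-0.3, 0.1, -0.7]
width: 0.608
grip_force: 0.0
```

send_rows(deltas=[[[0,0,0,0,2,1,1],[0,0,0,0,2,1,1],[0,0,0,0,2,1,1],[0,0,0,0,2,1,1],[0,0,0,0,2,1,1]]])

```text
clock: 4.1
tcp_pos: [0.4965, 0.3153, 0.2269]
orientation: [[-0.955, 0.295, -0.0], [0.295, 0.955, -0.0], [0.0, -0.0, -1.0]]
force: [0.6, 0.3, -0.3]
width: 0.153
grip_force: 0.0
```

send_rows(deltas=[[[0,0,0,0,0,0,1],[0,0,0,0,0,0,1],[0,0,0,0,0,0,1],[0,0,0,0,0,0,1],[0,0,0,0,0,0,1]]])

```text
clock: 4.6
tcp_pos: [0.4966, 0.3153, 0.2269]
orientation: [[-0.955, 0.295, 0.0], [0.295, 0.955, 0.0], [-0.0, 0.0, -1.0]]
force: [-0.0, -0.3, -0.4]
width: 0.129
grip_force: 30.0
```

send_rows(deltas=[[[0,0,0,0,0,-25,1],[0,0,0,0,0,-65,1],[0,0,0,0,0,-110,1],[0,0,0,0,0,-150,1],[0,0,0,0,0,-173,1]]])

```text
clock: 5.1
tcp_pos: [0.4968, 0.3154, 0.404]
orientation: [[-0.956, 0.295, 0.003], [0.295, 0.956, 0.003], [-0.002, 0.004, -1.0]]
force: [0.5, 0.2, -1.9]
width: 0.129
grip_force: 30.0
```

send_rows(deltas=[[[0,0,-4,-12,-44,0,1],[0,0,-8,-24,-88,0,1],[0,0,-12,-36,-132,0,1],[0,0,-16,-48,-176,0,1],[0,0,-16.7,-60,-220,0,1]]])

```text
clock: 5.6
tcp_pos: [0.4883, 0.0857, 0.4002]
orientation: [[-1.0, 0.005, 0.001], [0.005, 1.0, 0.0], [-0.001, 0.0, -1.0]]
force: [0.6, -0.5, -0.3]
width: 0.126
grip_force: 30.0
```

send_rows(deltas=[[[0,0,0,1,-45,0,1],[0,0,0,2,-90,0,1],[0,0,0,4,-135,0,1],[0,0,0,5,-170,0,1],[0,0,0,5,-180,0,1]]])

```text
clock: 6.1
tcp_pos: [0.4817, -0.0952, 0.4]
orientation: [[-1.0, 0.011, -0.0], [0.011, 1.0, -0.0], [0.0, -0.0, -1.0]]
force: [-0.2, -0.9, -0.4]
width: 0.123
grip_force: 30.0
```

send_rows(deltas=[[[0,0,0,0,0,20,1],[0,0,0,0,0,50,1],[0,0,0,0,0,65,1],[0,0,0,0,0,70,1],[0,0,0,0,0,70,1]]])

```text
clock: 6.6
tcp_pos: [0.4825, -0.0923, 0.3296]
orientation: [[-1.0, 0.008, -0.001], [0.008, 1.0, -0.0], [0.001, -0.0, -1.0]]
force: [-0.5, -0.3, -1.1]
width: 0.128
grip_force: 30.0
```

Run:
```python
from h import *
s=st();p=eyes.camera_params('wrist');im=eyes.grab_frame('wrist')[:,:,::-1]
np.save('w3.npy',p,allow_pickle=True)
d=np.array(s['tcp_pos'])-[0,0,.217];print(proj(p,d),proj(p,(.4825,-.0944,.093)),proj(p,(.522,-.0945,.133)))
cv2.imwrite('pics/w3.png',cv2.resize(im[20:320,180:460],None,fx=2,fy=2,interpolation=cv2.INTER_CUBIC))
```

```text
6.6 [ 0.4825 -0.0923  0.3296] 
 [[-1.0e+00  7.9e-03 -1.1e-03]
 [ 7.9e-03  1.0e+00 -3.0e-04]
 [ 1.0e-03 -3.0e-04 -1.0e+00]] F [-0.5 -0.3 -1.1] w 0.128 g 30.0
[322.83285199 225.35927856] [319.71563365 215.71225878] [319.69717485 298.06551424]
```

View pics/w3.png

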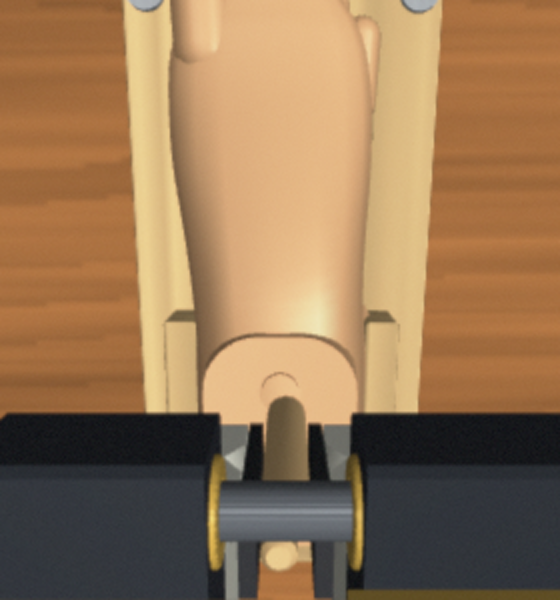

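Run:
```python
from h import *
p=np.load('w3.npy',allow_pickle=True).item()
for n,X in dict(toe=(.4622,-.0944,.093),holetop=(.4760,-.0944,.093),hole=(.4825,-.0944,.093),lead=(.4765,-.0923,.1146),lead2=(.4785,-.0923,.1126)).items():
    print(n,np.round(proj(p,X),1))
a=eyes.grab_frame('wrist')[:,:,::-1][180:240,270:370]
cv2.imwrite('pics/c4.png',cv2.resize(a,None,fx=8,fy=8,interpolation=cv2.INTER_CUBIC)); st()
```

```text
toe [319.4 187.3]
holetop [319.6 206.8]
hole [319.7 215.7]
lead [322.7 217.4]
lead2 [322.7 219.4]
6.7 [ 0.4829 -0.0923  0.3308] 
 [[-1.0e+00  7.7e-03  1.2e-03]
 [ 7.7e-03  1.0e+00 -1.0e-04]
 [-1.2e-03 -0.0e+00 -1.0e+00]] F [ 0.1 -1.1 -0.2] w 0.128 g 30.0
```

View pics/c4.png

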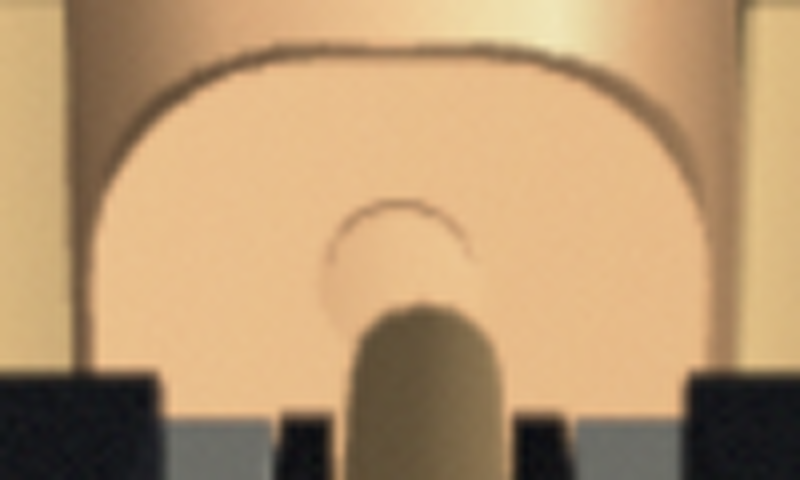

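send_rows(deltas=[[[0,0,0,0.7,-2.4,0,1],[0,0,0,0.7,-2.4,8,1],[0,0,0,0.7,-2.4,15,1],[0,0,0,0.7,-2.4,20,1],[0,0,0,0.7,-2.4,25,1]]])

```text
clock: 7.2
tcp_pos: [0.4819, -0.0949, 0.3045]
orientation: [[-1.0, 0.008, 0.0], [0.008, 1.0, -0.0], [-0.0, -0.0, -1.0]]
force: [0.8, 0.8, 1.8]
width: 0.13
grip_force: 30.0
```

send_rows(deltas=[[[0,0,0,0,0,3,1],[0,0,0,0,0,6,1],[0,0,0,0,0,8,1],[0,0,0,0,0,8,1]]])

```text
clock: 7.6
tcp_pos: [0.4818, -0.0948, 0.2967]
orientation: [[-1.0, 0.008, 0.0], [0.008, 1.0, 0.0], [-0.0, 0.0, -1.0]]
force: [1.6, 0.1, -2.2]
width: 0.129
grip_force: 30.0
```

send_rows(deltas=[[[0,0,0,0,0,5,1],[0,0,0,0,0,10,1],[0,0,0,0,0,14,1],[0,0,0,0,0,16,1],[0,0,0,0,0,17,1]]])

```text
clock: 8.1
tcp_pos: [0.482, -0.0948, 0.2798]
orientation: [[-1.0, 0.008, 0.0], [0.008, 1.0, 0.0], [-0.0, 0.0, -1.0]]
force: [2.9, 1.9, 1.4]
width: 0.124
grip_force: 30.0
```

send_rows(deltas=[[[0,0,0,0,0,1.5,1],[0,0,0,0,0,2,1],[0,0,0,0,0,2,1]]])

```text
clock: 8.4
tcp_pos: [0.4822, -0.095, 0.2795]
orientation: [[-1.0, 0.008, 0.002], [0.008, 1.0, -0.0], [-0.002, -0.0, -1.0]]
force: [-1.3, 2.2, 15.3]
width: 0.128
grip_force: 30.0
```

send_rows(deltas=[[[0,0,0,0,0,0,0.6],[0,0,0,0,0,0,0.6],[0,0,0,0,0,0,0.6],[0,0,0,0,0,0,0.6]]])

```text
clock: 8.8
tcp_pos: [0.4814, -0.095, 0.2776]
orientation: [[-1.0, 0.008, -0.001], [0.008, 1.0, -0.0], [0.001, -0.0, -1.0]]
force: [0.1, 0.1, -0.7]
width: 0.382
grip_force: 0.0
```

send_rows(deltas=[[[0,0,0,0,0,-20,0.3],[0,0,0,0,0,-60,0],[0,0,0,0,0,-105,0],[0,0,0,0,0,-122,0]]])

```text
clock: 9.2
tcp_pos: [0.4823, -0.0951, 0.404]
orientation: [[-1.0, 0.008, 0.005], [0.008, 1.0, -0.0], [-0.005, -0.0, -1.0]]
force: [1.1, 0.1, 0.4]
width: 0.7
grip_force: 0.0
```

send_rows(deltas=[[[0,0,-8,-9,49,0,0],[0,0,-16,-18,98,0,0],[0,0,-17.8,-27,147,0,0],[0,0,-17.8,-36,196,0,0],[0,0,-17.8,-46,245,0,0]]])

```text
clock: 9.7
tcp_pos: [0.5295, 0.1515, 0.3999]
orientation: [[-0.955, -0.298, -0.0], [-0.298, 0.955, -0.0], [0.0, -0.0, -1.0]]
force: [1.3, -0.9, -0.1]
width: 0.999
grip_force: 0.0
```

send_rows(deltas=[[[0,0,0,0,10,0,0],[0,0,0,0,10,0,0],[0,0,0,0,10,0,0]]])

```text
clock: 10.0
tcp_pos: [0.5265, 0.1589, 0.3995]
orientation: [[-0.954, -0.298, -0.001], [-0.298, 0.954, -0.001], [0.001, -0.0, -1.0]]
force: [-0.3, -0.6, 0.5]
width: 1.0
grip_force: 0.0
```

Run:
```python
from h import *
st();p=eyes.camera_params('wrist');im=eyes.grab_frame('wrist')[:,:,::-1]
np.save('w4.npy',p,allow_pickle=True)
print(proj(p,(.5303,.161,.05)),proj(p,(.5494,.1668,.05)))
a=im[100:250,240:400]
b=eyes.grab_frame('side')[:,:,::-1][170:280,300:440]
cv2.imwrite('pics/c5.png',np.hstack([cv2.resize(a,(480,450),interpolation=cv2.INTER_CUBIC),cv2.resize(b,(320,251))[:, :] if 0 else cv2.copyMakeBorder(cv2.resize(b,(320,251),interpolation=cv2.INTER_CUBIC),0,199,0,0,cv2.BORDER_CONSTANT)]))
```

```text
10.0 [0.5265 0.1589 0.3995] 
 [[-9.545e-01 -2.982e-01 -1.000e-03]
 [-2.982e-01  9.545e-01 -7.000e-04]
 [ 1.100e-03 -3.000e-04 -1.000e+00]] F [-0.3 -0.6  0.5] w 1.0 g 0.0
[323.18039114 185.26833133] [323.01277361 203.83070167]
```

View pics/c5.png

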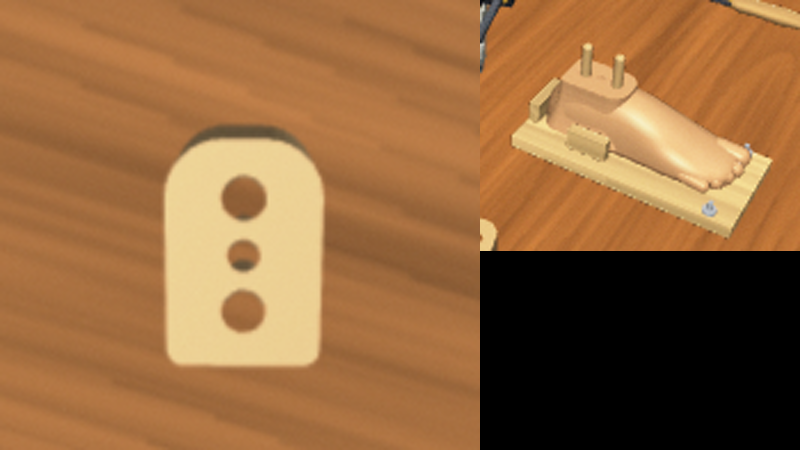

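Both dowels stand upright at equal height. The block is aligned with the tool, and its centre is at (321,184.5) in the full image. Next I descend and grasp it.

send_rows(deltas=[[[0,0,0,-3.5,-1.1,45,0],[0,0,0,-3.5,-1.1,95,0],[0,0,0,-3.5,-1.1,145,0],[0,0,0,-3.5,-1.1,190,0],[0,0,0,-3.5,-1.1,207,0]]])

```text
clock: 10.6
tcp_pos: [0.5289, 0.1568, 0.189]
orientation: [[-0.955, -0.295, -0.005], [-0.295, 0.955, -0.003], [0.006, -0.001, -1.0]]
force: [-0.4, 0.2, -0.3]
width: 1.001
grip_force: 0.0
```

send_rows(deltas=[[[0,0,0,0,0,0,0],[0,0,0,0,0,0,0]]])

```text
clock: 10.8
tcp_pos: [0.5309, 0.1586, 0.1936]
orientation: [[-0.955, -0.297, 0.0], [-0.297, 0.955, -0.0], [-0.0, -0.0, -1.0]]
force: [0.7, 0.5, -1.0]
width: 1.001
grip_force: 0.0
```

send_rows(deltas=[[[0,0,0,0.6,0,0,1],[0,0,0,0.6,0,0,1],[0,0,0,0.6,0,0,1],[0,0,0,0.6,0,0,1],[0,0,0,0.6,0,0,1]]])

```text
clock: 11.3
tcp_pos: [0.5299, 0.1591, 0.1934]
orientation: [[-0.955, -0.298, 0.001], [-0.298, 0.955, 0.0], [-0.001, 0.0, -1.0]]
force: [-1.8, -0.6, 5.4]
width: 0.616
grip_force: 30.0
```

send_rows(deltas=[[[0,0,0,0,0,0,1],[0,0,0,0,0,0,1],[0,0,0,0,0,0,1]]])

```text
clock: 11.6
tcp_pos: [0.5299, 0.1591, 0.1934]
orientation: [[-0.955, -0.298, 0.0], [-0.298, 0.955, 0.0], [-0.0, -0.0, -1.0]]
force: [-1.9, -1.4, 5.3]
width: 0.614
grip_force: 30.0
```

send_rows(deltas=[[[0,0,0,0,0,-30,1],[0,0,0,0,0,-75,1],[0,0,0,0,0,-125,1],[0,0,0,0,0,-175,1],[0,0,0,0,0,-206,1]]])

```text
clock: 12.1
tcp_pos: [0.5299, 0.159, 0.4028]
orientation: [[-0.955, -0.298, 0.003], [-0.298, 0.955, 0.002], [-0.004, 0.001, -1.0]]
force: [1.3, 0.8, -3.2]
width: 0.616
grip_force: 30.0
```

send_rows(deltas=[[[0,0,4,18,-41,0,1],[0,0,8,36,-82,0,1],[0,0,12,54,-123,0,1],[0,0,16,72,-164,0,1],[0,0,17.8,90,-205,0,1]]])

```text
clock: 12.6
tcp_pos: [0.5041, -0.065, 0.3986]
orientation: [[-1.0, 0.011, -0.001], [0.011, 1.0, 0.0], [0.001, 0.0, -1.0]]
force: [1.4, 0.6, -1.3]
width: 0.613
grip_force: 30.0
```

send_rows(deltas=[[[0,0,0,1.5,-20,0,1],[0,0,0,1.5,-29.8,15,1],[0,0,0,1.5,-29.8,40,1],[0,0,0,1.5,-29.8,60,1],[0,0,0,1.5,-29.8,60,1]]])

```text
clock: 13.1
tcp_pos: [0.5018, -0.0935, 0.3359]
orientation: [[-1.0, 0.009, -0.006], [0.009, 1.0, -0.0], [0.006, -0.0, -1.0]]
force: [0.2, 0.6, -2.2]
width: 0.614
grip_force: 30.0
```

send_rows(deltas=[[[0,0,0,0,0,0,1],[0,0,0,0,0,0,1]]])

```text
clock: 13.3
tcp_pos: [0.5037, -0.0931, 0.34]
orientation: [[-1.0, 0.008, 0.001], [0.008, 1.0, -0.0], [-0.001, -0.0, -1.0]]
force: [0.3, -0.1, -2.5]
width: 0.618
grip_force: 30.0
```

Run:
```python
from h import *
s=st()
print(shift([.5022,-.0948,.335]))
im=eyes.grab_frame('side')[:,:,::-1]
cv2.imwrite('pics/s2.png',cv2.resize(im[140:280,290:450],None,fx=4,fy=4,interpolation=cv2.INTER_CUBIC))
```

```text
13.3 [ 0.5037 -0.0931  0.34  ] 
 [[-1.      0.0078  0.0014]
 [ 0.0078  1.     -0.    ]
 [-0.0014 -0.     -1.    ]] F [ 0.3 -0.1 -2.5] w 0.618 g 30.0
[ 1.5 -1.7  5. ]
```

View pics/s2.png

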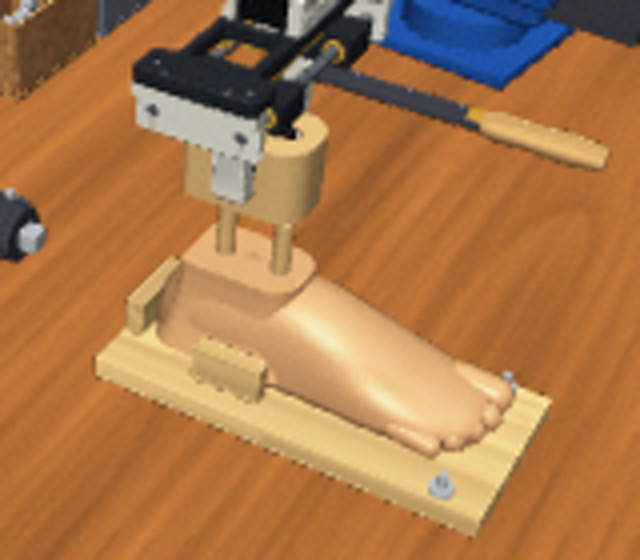

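The block hangs over both dowels with its round end towards the toes. I'll correct the position by about 2 mm and go down.

send_rows(deltas=[[[0,0,0,1.5,-1.7,0,1],[0,0,0,1.5,-1.7,4,1],[0,0,0,1.5,-1.7,8,1],[0,0,0,1.5,-1.7,14,1],[0,0,0,1.5,-1.7,18,1]]])

```text
clock: 13.85
tcp_pos: [0.5015, -0.0949, 0.3202]
orientation: [[-1.0, 0.008, -0.001], [0.008, 1.0, 0.0], [0.001, 0.0, -1.0]]
force: [0.4, 0.5, -1.7]
width: 0.617
grip_force: 30.0
```

send_rows(deltas=[[[0,0,0,0,0,2,1],[0,0,0,0,0,4,1],[0,0,0,0,0,4,1]]])

```text
clock: 14.15
tcp_pos: [0.5017, -0.0949, 0.3166]
orientation: [[-1.0, 0.008, -0.001], [0.008, 1.0, -0.0], [0.001, -0.0, -1.0]]
force: [0.3, -0.2, -2.7]
width: 0.613
grip_force: 30.0
```

send_rows(deltas=[[[0,0,0,-0.3,0,7,1],[0,0,0,-0.3,0,14,1],[0,0,0,-0.3,0,20,1],[0,0,0,-0.3,0,25,1],[0,0,0,-0.3,0,28,1]]])

```text
clock: 14.65
tcp_pos: [0.5019, -0.095, 0.2882]
orientation: [[-1.0, 0.008, -0.001], [0.008, 1.0, -0.0], [0.001, -0.0, -1.0]]
force: [0.2, -0.8, -2.2]
width: 0.62
grip_force: 30.0
```

send_rows(deltas=[[[0,0,0,0,0,1.5,1],[0,0,0,0,0,3,1],[0,0,0,0,0,3,1]]])

```text
clock: 14.95
tcp_pos: [0.5021, -0.0949, 0.2864]
orientation: [[-1.0, 0.008, 0.0], [0.008, 1.0, -0.0], [-0.0, -0.0, -1.0]]
force: [-2.2, 0.3, 2.5]
width: 0.615
grip_force: 30.0
```

send_rows(deltas=[[[0,0,0,0,0,1,1],[0,0,0,0,0,1.5,1],[0,0,0,0,0,1.5,1],[0,0,0,0,0,1.5,1]]])

```text
clock: 15.35
tcp_pos: [0.5019, -0.0949, 0.2864]
orientation: [[-1.0, 0.008, 0.001], [0.008, 1.0, -0.0], [-0.001, -0.0, -1.0]]
force: [-8.7, 4.3, 17.5]
width: 0.613
grip_force: 30.0
```

send_rows(deltas=[[[0,0,0,0,0,0.3,1],[0,0,0,0,0,0.3,1],[0,0,0,0,0,0.3,1],[0,0,0,0,0,0.3,1],[0,0,0,0,0,0.3,1]]])

```text
clock: 15.85
tcp_pos: [0.5019, -0.095, 0.2864]
orientation: [[-1.0, 0.008, 0.001], [0.008, 1.0, -0.0], [-0.001, -0.0, -1.0]]
force: [-9.8, 3.2, 21.5]
width: 0.619
grip_force: 30.0
```

Run:
```python
from h import *
s=st()
print(s['ft_torque'])
im=eyes.grab_frame('side')[:,:,::-1]
cv2.imwrite('pics/s3.png',cv2.resize(im[140:280,290:450],None,fx=4,fy=4,interpolation=cv2.INTER_CUBIC))
```

```text
15.85 [ 0.5019 -0.095   0.2864] 
 [[-1.0e+00  7.7e-03  1.4e-03]
 [ 7.7e-03  1.0e+00 -2.0e-04]
 [-1.4e-03 -2.0e-04 -1.0e+00]] F [-9.8  3.2 21.5] w 0.619 g 30.0
[ 1.40576811  3.38692082 -0.07250681]
```

View pics/s3.png

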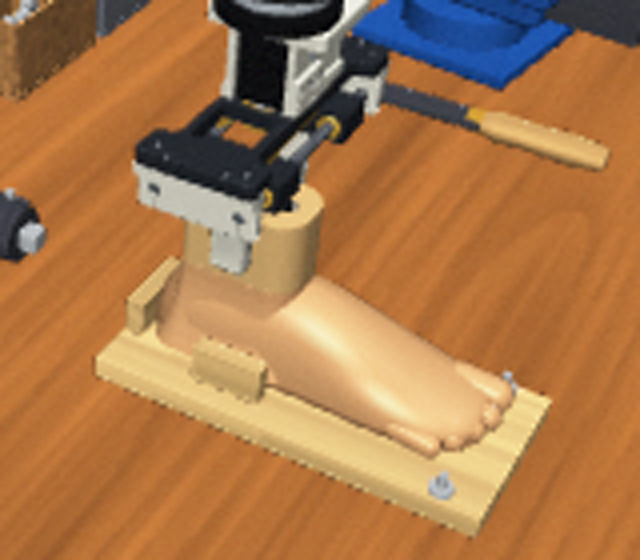

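The block sits flush on the ankle face, held with 30 N of grip and pressed down with about 21 N. I'm handing the job in.

```bash
python3 -c "
from rig import job
print(job.close_job())"
```

```text
the job is handed in; nothing more can be done
None
```

The 70 mm dowel is fully home in the empty hole, and the ankle block sits flush over both dowels, round end to the toes. I handed the job in at about 16 s with the block still pressed down at about 21 N; no verdict came back.

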